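# Unclip the shelf lantern from its charger and clip it into the brass lamp foot

### The arm

A 6-joint arm with a two-finger parallel gripper is mounted at the origin on the work surface. World frame = base frame: x ahead of the robot, y to its left, z up, the work surface at z = 0. Lengths are in mm, angles in rad, forces in N, time in s.
With the tool pointing down it reaches from about 300 to 775 mm from the base axis. Payload 14.6 kg.
Tool frame: the origin (TCP) lies at the very end of the fingers, on their centre line; the grasp point (between the pads) lies 19 mm behind it; z points along the fingers, y is the line along which they close (so a half turn about z gives the same grasp; the last joint's range is limited). The gripper opens to 94 mm and grips with 3 to 60 N. Pads are 16 mm wide; open, the fingers measure 119 mm over their backs; the gripper's body (75 mm by 177 mm) begins 78 mm behind the grasp point.
Start: joints at [1.219, 0.3, 1.521, -0, 1.321, -0.067], TCP at [154.528, 527.835, 170.146] pointing down, gripper open.
Joint ranges: [-3.03, 3.03], [-0.79, 2.21], [0.23, 2.52], [-1.04, 4.18], [0, 3.07], [-2.55, 2.55]. Speed limits (rad/s): [2.22, 2.22, 2.57, 3.14, 3.14, 3.14].

### API

Orientations are given as [roll, pitch, yaw] about the fixed x, y, z axes, in that order (R = Rz(yaw) Ry(pitch) Rx(roll)).
In Python, from cell import manip, eyes, ticket gives the robot as it stands. The module is installed in compiled form; this text tells all that it offers.
- The arm moves only by the tool arm_command, never from a script. Its argument "plan" is a list of rows, each a list of 5 numbers: the opening, from -1 (shut) to 1 (fully open), then the shift along the tool's x, y, z in m, then the turn about the tool's z in rad. In form: [[jaw, dx, dy, dz, roll], ...]. A call has 1 to 20 rows; each row shifts and turns the commanded pose from where the row before left it, along the tool's axes as they then stand; what a row does not reach is not made up. A row lasts 1/8 s, in which the tool goes at most 62.5 mm and 10.7 degrees, less where a joint would pass 70% of its speed; a pose out of reach is approached as far as the arm can. A call is refused whole if a number of a shift passes 0.0625 or a number of a turn 0.188, either way. A call with a gripper value outside its range is refused whole. The fingers move at their own pace and stop on an object; "newtons" is the grip in N (left out, the last holds). Time passes only in rows, so rows that do not move let the fingers close. It gives the time, the measured TCP pose, the force, the opening and the grip force at its end, in the units of the state.
- manip.read_state(): the state, without advancing time (a new reading comes with each control period).
- eyes.camera(name): name is "side" or "top"; returns a dict with "img" (480x640x3 uint8, blue, green, red), "z_map" (480x640 float32, mm along the optical axis (not along the pixel's ray), 0 where there is no reading), "fx", "fy", "cx", "cy" (pixels), "eye" and "orientation" of the camera in the world. Camera axes: x right, y down, z forward; pixel columns grow to the right and rows downward; lengths in mm; the calibration is good to about 2 mm. A picture is of the moment at which its call begins.
- ticket.sign_off(): hands the job in; it is judged then, once.
The state is a dict: "clock": time; "joints": joint angles; "qd": joint speeds; "effort": joint torques, N m; "eef_pos": TCP position; "eef_rot": TCP orientation; "wrist_force": force on the tool from outside, world axes, zero at the start; "moment": the same for the moment, N m; "finger_gap": finger opening in mm; "finger_force": force on a finger pad.
Only numpy, scipy, OpenCV 4.12 (cv2) and the standard library are available. Lean on these libraries where they do the work, as an engineer would, in place of code of your own. Each camera call takes 0.05 s, during which the arm holds its last target. There are 200 camera calls.

### The job

Take the cordless lantern off its black charging dock: hold its orange release button fully down and, with it held, pull the lantern straight up off the dock, then carry it to the brass lamp foot and set it in, button still held, until you feel it fully home on the socket's floor; let go so that it clips in and stands there by itself. Be gentle: squeeze it no harder than holding the button down needs (keep the grip under 40 N), never tug against the catch, press sideways or ram it into a socket with 25 N or more, and leave the other things on the shelf where they stand.

Things in the scene. Friction and masses are not known exactly. Their poses are not given: they have to be found in the camera images.
- lantern: cordless lantern, 112 mm tall, about 0.22 kg: grey square plug 34 x 34 mm from the underside up to 33 mm, bamboo grip 36 mm (x) by 40 mm (y) from 33 to 90 mm, frosted round light 40 mm across from 90 to 112 mm; orange release button on the grip's -y side. Origin: centre of its underside, z up, y away from the button. Starts latched in the dock, axes parallel to the dock's
- release (a joint): travel of the release button, m: 0 out, 0.007 fully in (towards the lantern's +y). Its spring resists with 5 N at first, 14 N when fully in. From 0.006 on the latch is free. Pressed, the button still stands 1 mm proud, so a pinch across the button and the grip's opposite side (48 mm apart, 41 mm with the button in) holds it down and grips the lantern at once
- release_face (a point): centre of the button's outer face, 24 x 24 mm, 66 mm above the lantern's underside, 28 mm from its axis (21 mm when pressed); moves with the button, axes as the lantern's. With it moves a 14 mm wide steel latch tongue that stands 6 mm out of the plug's -y side, 8 to 14 mm above the underside
- dock: black charging dock fixed to the shelf, 70 x 70 mm, 42 mm high, green light bar on its -x side; in its top an upright square socket 36.5 mm wide and 30 mm deep, mouth bevelled 4 mm. Origin: centre of its underside, z up
- dock_seat (a point): centre of the flat floor of the dock's socket, 12 mm above the shelf; the lantern's origin is here when seated. Axes as the dock's. A catch in the wall on the -y side holds the lantern's tongue down, with 1.5 mm of play
- stand: brass lamp foot fixed to the shelf: disc 110 mm across, 10 mm thick, an orange mark on its -y side, with a 62 mm square block that is screwed up or down for height and stays there, its rim anywhere from 43 to 50 mm above the shelf; in its top an upright square socket 36.5 mm wide and 30 mm deep, mouth bevelled 4 mm. Origin: centre of its underside, z up
- stand_seat (a point): point on the lamp foot's axis 12 mm above the shelf, axes as the foot's. The socket floor, where the lantern's underside rests when home, is 1 to 8 mm above this point, not measured: find it by touch. Catch and tongue pocket are on the -y side: the lantern goes in with its y along this y. The tongue springs under the catch only within 1.5 mm of the floor
- mortar: polished black granite mortar, 130 mm across, 80 mm high; bystander; origin: centre of its underside
- pestle: black granite pestle standing on its broad end, 48 mm across, 135 mm high; bystander; origin: centre of its underside
- jar0: small glass jar with bamboo twist lid, 56 mm across, about 80 mm high, standing between the dock and the lamp foot; bystander; origin: centre of its underside
- jar1: its twin, same size, farther back; bystander; origin: centre of its underside
- vase: white ceramic vase, 90 mm across, 140 mm high; bystander; origin: centre of its underside
- trivet: grey round silicone trivet, 110 mm across, 8 mm thick; bystander; origin: centre of its underside
There are look-alikes about, which are no part of the job. What is shaped like the lantern but blue or red is not meant.

How it is judged (in metres and radians):
On the way, in this order (a step that is already met when the one before it is completed fails the run):
1. the release button is fully pressed while the lantern still sits in its dock (value of joint release above 0.0058 m and z of lantern in the frame of dock_seat below 0.004 m), for 0.2 s.
2. the lantern is pulled up clear of the dock with the button held down (value of joint release above 0.005 m and z of lantern in the frame of dock_seat above 0.035 m), for 0.1 s.
At the end, for the whole second after the job is handed in: The lantern stands upright (within 0.06 rad), at rest and let go, in the lamp foot's socket, within 4 mm of its axis and no more than 11 mm above stand_seat, and its release button has sprung out again to within 2 mm (it can do so there only with the tongue under the catch) (horizontal distance between lantern and stand_seat below 0.004 m and z of lantern in the frame of stand_seat below 0.011 m and angle between lantern's own z axis and vertical below 0.06 rad and value of joint release below 0.002 m and linear speed of lantern below 0.02 m/s); the robot touches nothing.
It fails at once if the lantern is pulled, pushed or rammed against the dock with more than 25 N (contact force between lantern and dock above 25 N).
It fails at once if the lantern is pushed or rammed against the lamp foot with more than 25 N (contact force between lantern and stand above 25 N).
It fails at once if the lantern is squeezed with more than about 40 N on each side (both fingers together 90 N) (contact force between the fingers and lantern above 90 N).
It fails at once if a bystander is moved by more than 20 mm or tipped (distance of any of mortar, pestle, jar0, jar1, vase, trivet from where it was at the start of the episode above 0.02 m or angle between any of mortar, pestle, jar0, jar1, vase, trivet's own z axis and vertical above 0.3 rad).
It also fails if it takes over 61 s, if anything falls off the work surface, if the arm or the gripper's body presses on something with over 40 N, if the wrist force passes 120 N, or if a joint passes its speed limit or range.

## Working session

There is one attempt and no reset: what is moved stays moved. The work goes in short steps, Python scripts to look and compute and a tool call to move; the robot and the scene stay as the last step left them, time stands still between calls to the robot, and variables do not carry over. Pictures are saved under pics/ and viewed, at most 10 in all, crops included, and the job is handed in when it is done.

Besides the shell and the picture viewer there is one more tool, called after "Call:" as name(argument=value, ...) on one line, values as JSON. arm_command: Moves the arm, as the interface text tells. Its arguments: {"type":"object","properties":{"plan":{"type":"array"},"newtons":{"type":"number"}},"required":["plan"]}

```bash
mkdir -p pics; cat > h.py <<'E'
import numpy as np,cv2
from cell import manip,eyes,ticket
from scipy.spatial.transform import Rotation as R
def pts(c):
    z=c["z_map"].astype(float);v,u=np.mgrid[:480,:640]
    P=np.stack([(u-c["cx"])/c["fx"]*z,(v-c["cy"])/c["fy"]*z,z],-1)
    o=np.array(c["orientation"],float)
    M=o if o.shape==(3,3) else (R.from_euler('xyz',o).as_matrix() if o.size==3 else R.from_quat(o).as_matrix())
    W=P@M.T+np.array(c["eye"]);W[z==0]=np.nan
    return W
E
python3 - <<'E'
from h import *
print(manip.read_state())
for n in("top","side"):
    c=eyes.camera(n);cv2.imwrite(f"pics/{n}0.png",c["img"]);np.save(n+"_W.npy",pts(c));np.save(n+"_img.npy",c["img"])
    print(n,c["eye"],c["orientation"],c["fx"],c["cx"],c["cy"])
E
```

```text
{'clock': 0.0, 'joints': array([ 1.21938917e+00,  3.00483379e-01,  1.52158562e+00,  2.33392156e-06,
        1.32068534e+00, -6.65990935e-02]), 'qd': array([-0.0011111 ,  0.00192853,  0.00015648,  0.00098431, -0.00075425,
        0.00128689]), 'effort': array([ 4.86344979e-04, -5.31816101e+01, -3.52739990e+01,  7.09330221e-02,
        2.43671058e-02, -1.31118859e-04]), 'eef_pos': array([154.43270939, 527.55873243, 169.57769402]), 'eef_rot': array([-3.14043369e+00, -7.95656743e-05,  2.85678396e+00]), 'wrist_force': array([ 0.1710355 , -0.28162572, -0.22232254]), 'moment': array([ 0.02411288, -0.04637857, -0.00262062]), 'finger_force': 0.0, 'finger_gap': 94.13581853411429}
top [ 555.32790459  -52.42805905 1074.30696145] [-3.06370501  0.04099217 -1.59476857] 510.28202551771756 334.3309486082539 234.47127538090183
side [499.6369248  434.37354811 640.38575565] [-2.42599149 -0.01234405 -2.89879992] 435.63423791773744 317.4717784619113 237.08304192635785
```

View pics/top0.png

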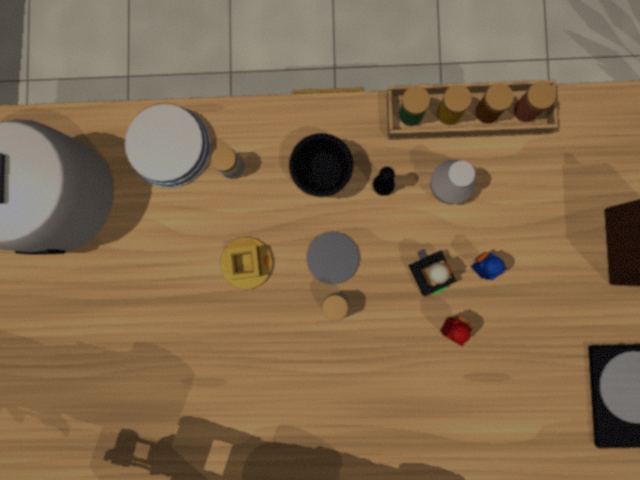

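View pics/side0.png

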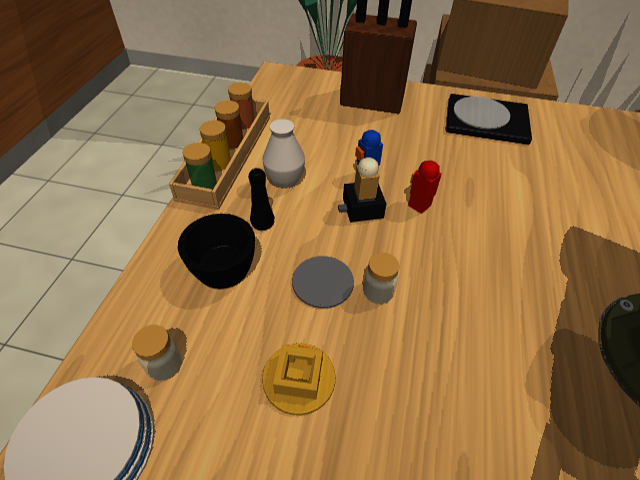

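The top view shows the lantern in the black dock at about (438,272), with the green bar below and the button to the right. The stand is at (246,263) with its orange mark at (266,260), and jar0 is at (335,307). The side view agrees. Next I'll measure the poses.

```bash
cat > m.py <<'E'
from h import *
for n in("top","side"):
    W=np.load(n+"_W.npy");I=np.load(n+"_img.npy")
    hsv=cv2.cvtColor(I,cv2.COLOR_BGR2HSV)
    Z=W[...,2];X=W[...,0];Y=W[...,1]
    def near(cx,cy,r): return (abs(X-cx)<r)&(abs(Y-cy)<r)
    # rough centres from top image pixels
    T=np.load("top_W.npy")
    d0=T[272,438];s0=T[263,262]if 0 else T[263,230]
    if n=="top":print("rough",d0,s0,"jar",T[307,335],"table",np.nanmedian(T[400:450,300:500,2]))
    def rect(m,name):
        p=np.stack([X[m],Y[m]],-1).astype(np.float32)
        (c,s,a)=cv2.minAreaRect(p);print(n,name,len(p),"c",np.round(c,1),"size",np.round(s,1),"ang",round(a,2),"zmed",round(np.median(Z[m]),1),"mean",p.mean(0).round(1))
    for lo,hi,nm in((34,50,"docktop"),(100,140,"light"),(55,110,"grip")):
        m=near(d0[0],d0[1],60)&(Z>lo)&(Z<hi);m&=~((hsv[...,1]>180)&((hsv[...,0]>100)|(hsv[...,0]<5)))
        m=cv2.morphologyEx(m.astype(np.uint8),cv2.MORPH_OPEN,np.ones((2,2)))>0
        if m.sum()>5:rect(m,nm)
    for lo,hi,nm in((3,16,"disc"),(38,56,"rim")):
        m=near(s0[0],s0[1]-25,75)&(Z>lo)&(Z<hi)
        m=cv2.morphologyEx(m.astype(np.uint8),cv2.MORPH_OPEN,np.ones((2,2)))>0
        if m.sum()>5:rect(m,nm)
    org=(hsv[...,0]>5)&(hsv[...,0]<14)&(hsv[...,1]>190)
    for q,nm in((d0,"button"),(s0,"mark")):
        m=org&near(q[0],q[1],70)
        if m.sum(): print(n,nm,m.sum(),W[m].mean(0).round(1))
    g=(hsv[...,0]>45)&(hsv[...,0]<80)&(hsv[...,1]>120)&near(d0[0],d0[1],70)
    if g.sum(): print(n,"green",g.sum(),W[g].mean(0).round(1))
t=np.load("top_img.npy");s=np.load("side_img.npy")
a=cv2.resize(t[215:315,375:535],None,fx=5,fy=5,interpolation=cv2.INTER_CUBIC)
b=cv2.resize(t[225:300,205:285],None,fx=4,fy=4,interpolation=cv2.INTER_CUBIC)
d=cv2.resize(s[120:230,320:450],None,fx=2.7,fy=2.7,interpolation=cv2.INTER_CUBIC)
o=np.zeros((600,800,3),np.uint8);a=cv2.resize(a,(480,300));o[:300,:480]=a;o[300:600,:320]=b;o[300:300+d.shape[0],400:400+d.shape[1]]=d
cv2.imwrite("pics/crop1.png",o)
E
python3 m.py
```

```text
rough [ 555.89686478 -204.78278228  124.04106325] [584.39437604 202.11716067  42.38059084] jar [493.08542638 -11.35389551  77.88044343] table -0.7851527456763279
top docktop 707 c [ 552.  -214.1] size [74.8 77.1] ang 24.67 zmed nan mean [nan nan]
top light 390 c [ 548.4 -215.6] size [37.9 48.3] ang 22.88 zmed nan mean [nan nan]
top grip 179 c [ 555.8 -220.6] size [42.7 64.6] ang 23.76 zmed 94.4 mean [ 552.7 -206.1]
top disc 1357 c [nan nan] size [0. 0.] ang 0.0 zmed nan mean [nan nan]
top rim 601 c [582.8 179.2] size [61.3 69.1] ang 5.72 zmed nan mean [nan nan]
top button 16 [ 566.3 -230.5   88.8]
top mark 15 [590.4 135.3  11.7]
top green 45 [ 521.9 -220.3   31. ]
side docktop 586 c [ 546.7 -218.5] size [109.6  67.8] ang 42.04 zmed nan mean [nan nan]
side light 345 c [ 555.4 -262.9] size [ 39.4 156.5] ang 2.77 zmed nan mean [nan nan]
side grip 518 c [ 553.3 -255.4] size [ 45.6 146. ] ang 0.79 zmed nan mean [nan nan]
side disc 2451 c [585.2 176.5] size [105.8  87.2] ang 55.2 zmed nan mean [nan nan]
side rim 1205 c [584.9 165.5] size [60.5 83.1] ang 5.56 zmed nan mean [nan nan]
side green 2 [ 591.7 -207.4   22.3]
```

View pics/crop1.png

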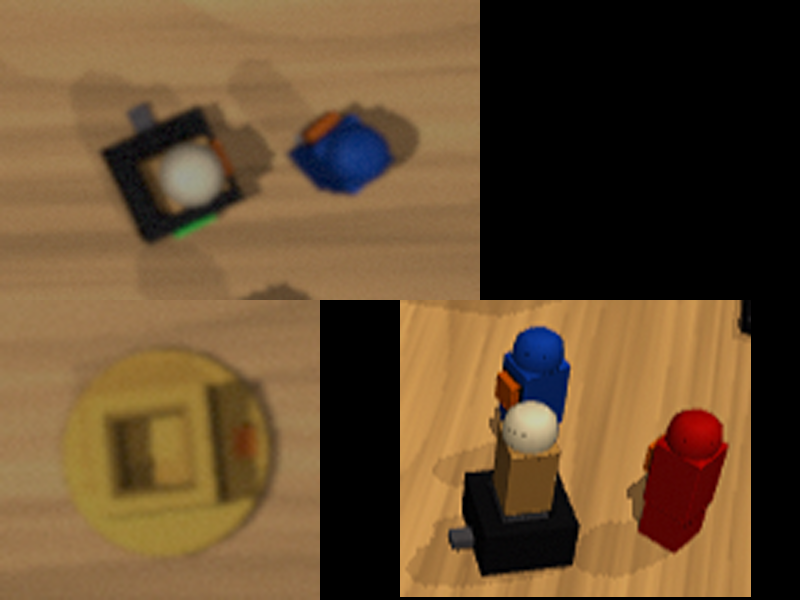

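The crop shows the dock rotated about 24° counter-clockwise, with its button facing right and up. The stand is rotated about 6°, with its mark to the right. Blue stands close beyond the button. I'll refine with plane-restricted fits.

```bash
cat > m2.py <<'E'
from h import *
from scipy.optimize import least_squares
from matplotlib.path import Path if 0 else None
E
cat > m2.py <<'E'
from h import *
from scipy.optimize import minimize
def fit(name,cx,cy,yaw,half,z0,tol,inner=0,circ=None):
    for n in("top","side"):
        W=np.load(n+"_W.npy");X,Y,Z=W[...,0],W[...,1],W[...,2]
        m=(np.hypot(X-cx,Y-cy)<half*1.6)&(abs(Z-z0)<tol)
        p=np.stack([X[m],Y[m]],-1)
        def cost(q):
            c,s=np.cos(q[2]),np.sin(q[2]);d=p-q[:2]
            a=np.abs(np.stack([d@[c,s],d@[-s,c]],-1)).max(1)
            return np.mean(np.maximum(a-half,0)**2)*100+(np.mean(np.maximum(inner-a,0)**2)*100 if inner else 0)
        r=min((minimize(cost,[cx+i,cy+j,yaw],method="Nelder-Mead",options=dict(xatol=.01,fatol=1e-6,maxiter=3000)) for i in(-3,3) for j in(-3,3)),key=lambda r:r.fun)
        print(name,n,len(p),r.x.round(3),"cost",round(r.fun,3),"zmed",Z[m].mean().round(1),"rect",[np.round(v,1) for v in cv2.minAreaRect(p.astype(np.float32))])
fit("dock",552,-212,.41,35,42,3)
for z in(47,):fit("stand",583,177,.1,31,z,6,inner=18.25)
T=np.load("top_W.npy");
for n in("top","side"):
    W=np.load(n+"_W.npy");X,Y,Z=W[...,0],W[...,1],W[...,2]
    # light: sphere/cyl top
    m=(np.hypot(X-552,Y+210)<45)&(Z>108)&(Z<130);p=W[m]
    print(n,"light",len(p),"rect",cv2.minEnclosingCircle(p[:,:2].astype(np.float32)),p[:,:2].mean(0),p[:,2].max())
    m=(np.hypot(X-583,Y-177)<70)&(abs(Z-10)<3);p=W[m][:,:2].astype(np.float32)
    print(n,"disc",len(p),cv2.minEnclosingCircle(p))
    I=np.load(n+"_img.npy");h=cv2.cvtColor(I,cv2.COLOR_BGR2HSV)
    m=(h[...,0]>100)&(h[...,0]<130)&(h[...,1]>150)&(Z>15)&(np.hypot(X-560,Y+290)<80);p=W[m]
    print(n,"blue",m.sum(),p.min(0),p.max(0),p.mean(0))
    for nm,(u,v) in dict(jar0=(335,307),).items():
        q=T[v,u];m=(np.hypot(X-q[0],Y-q[1])<45)&(Z>74);print(nm,cv2.minEnclosingCircle(W[m][:,:2].astype(np.float32)),W[m][:,2].max())
E
python3 m2.py
```

```text
dock top 583 [ 5.54520e+02 -2.08005e+02  4.23000e-01] cost 0.005 zmed 41.6 rect [array([ 554.5, -208. ]), array([70.1, 70.2]), np.float64(24.3)]
dock side 428 [ 5.54214e+02 -2.07961e+02  3.99000e-01] cost 1.092 zmed 40.7 rect [array([ 554.4, -208.7]), array([70.7, 72.3]), np.float64(23.6)]
stand top 494 [5.85080e+02 1.76387e+02 9.60000e-02] cost 0.191 zmed 43.4 rect [array([585.1, 176.3]), array([61.7, 63. ]), np.float64(5.4)]
stand side 957 [5.84932e+02 1.75845e+02 1.00000e-01] cost 0.108 zmed 42.6 rect [array([585. , 175.9]), array([62.1, 62.8]), np.float64(5.7)]
top light 340 rect ((554.544189453125, -207.5753173828125), 19.411460876464844) [ 554.52504536 -206.436218  ] 126.92654952319845
top disc 1061 ((585.2955322265625, 175.9954071044922), 54.86140441894531)
top blue 470 [ 542.05929513 -330.55769412   17.31977134] [ 587.86346865 -214.74920355  115.62354657] [ 563.25567178 -306.33897783   94.60663025]
jar0 ((491.97454833984375, -11.10726261138916), 24.644943237304688) 84.39460624865308
side light 277 rect ((553.8292846679688, -206.8224334716797), 19.776439666748047) [ 553.86867457 -201.27916009] 124.4653428766095
side disc 2149 ((584.5510864257812, 176.2620391845703), 55.012718200683594)
side blue 535 [ 531.11692091 -324.88633755   22.71438858] [ 599.14969898 -219.35662266  112.08659992] [ 561.68815782 -302.85519351   87.7689294 ]
jar0 ((492.5751037597656, -10.893118858337402), 25.5134220123291) 81.8411548732239
```

Call:
arm_command(plan=[[0.5,-0.0348,-0.0349,0,0],[0.5,-0.0348,-0.0349,0,0],[0.5,-0.0348,-0.0349,0,0],[0.5,-0.0348,-0.0349,0,0],[0.5,-0.0348,-0.0349,0,0],[0.5,-0.0348,-0.0349,0,0],[0.5,-0.0348,-0.0349,0,0],[0.5,-0.0348,-0.0349,0,0],[0.5,-0.0348,-0.0349,0,0],[0.5,-0.0348,-0.0349,0,0],[0.5,-0.0348,-0.0349,0,0],[0.5,-0.0348,-0.0349,0,0],[0.5,-0.0348,-0.0349,0,0],[0.5,-0.0348,-0.0349,0,0],[0.5,-0.0348,-0.0349,0,0],[0.5,-0.0348,-0.0349,0,0],[0.5,-0.0348,-0.0349,0,0]])

```text
clock: 2.22
eef_pos: [556.0, -209.3, 169.8]
eef_rot: [3.141, -0.001, 2.857]
wrist_force: [-0.1, 0.5, 0.6]
finger_gap: 70.4
finger_force: 0.0
```

Call:
arm_command(plan=[[0.5,0,0,0,0.174],[0.5,0,0,0,0.174],[0.5,0,0,0,0.174],[0.5,0,0,0,0.174],[0.5,0,0,0,0.174],[0.5,0,0,0,0.174],[0.5,0,0,0,0.174],[0.5,0,0,0,0.174],[0.5,0,0,0,0.174],[0.5,0,0,0,0.174],[0.5,0,0,0,0.174],[0.5,0,0,0,0.174],[0.5,0,0,0,0.174],[0.5,0,0,0,0.174],[0.5,0,0,0,0]])

```text
clock: 4.1
eef_pos: [555.5, -207.7, 169.8]
eef_rot: [-3.141, 0.0, 0.422]
wrist_force: [-0.2, 0.6, -1.3]
finger_gap: 70.2
finger_force: 0.0
```

Call:
arm_command(plan=[[0.5,-0.0011,0.0004,0.02,0],[0.5,0,0,0.02,0],[0.5,0,0,0.02,0],[0.5,0,0,0.02,0],[0.5,0,0,0.02,0],[0.5,0,0,0.011,0],[0.5,0,0,0,0],[0.5,0,0,0,0]])

```text
clock: 5.1
eef_pos: [555.2, -208.8, 60.0]
eef_rot: [3.141, -0.001, 0.422]
wrist_force: [-0.1, -0.2, 0.4]
finger_gap: 70.6
finger_force: 0.0
```

Call:
arm_command(plan=[[0.06,0,0,0,0],[0.06,0,0,0,0],[0.04,0,0,0,0],[0.02,0,0,0,0],[0,0,0,0,0],[0,0,0,0,0]], newtons=6)

```text
clock: 5.85
eef_pos: [554.8, -208.6, 59.2]
eef_rot: [3.142, -0.0, 0.421]
wrist_force: [-0.7, -0.0, 0.8]
finger_gap: 46.9
finger_force: 0.0
```

```bash
python3 - <<'E'
from h import *
print(manip.read_state())
o=[]
for n,(u,v) in(("top",(438,265)),("side",(365,190))):
    I=eyes.camera(n)["img"];o.append(cv2.resize(I[v-60:v+60,u-75:u+75],(400,320),interpolation=cv2.INTER_CUBIC))
cv2.imwrite("pics/grasp.png",np.hstack(o))
E
```

```text
{'clock': 5.85, 'joints': array([-4.21459535e-01,  5.02370437e-01,  1.50913316e+00,  9.59018067e-06,
        1.13006748e+00,  7.28545894e-01]), 'qd': array([ 0.00071445,  0.00015503,  0.00026344, -0.00086237,  0.00109005,
        0.00012224]), 'effort': array([ 1.42059464e-03, -6.14740062e+01, -3.23356104e+01,  5.97852934e-02,
       -3.67068686e-02, -4.76988462e-04]), 'eef_pos': array([ 554.76371368, -208.60123812,   59.16616555]), 'eef_rot': array([ 3.14158232e+00, -2.08419491e-05,  4.20786807e-01]), 'wrist_force': array([-0.68493426, -0.03382007,  0.84155995]), 'moment': array([-0.12137423,  0.17637559,  0.03334452]), 'finger_force': 0.0, 'finger_gap': 46.94472286803388}
```

View pics/grasp.png

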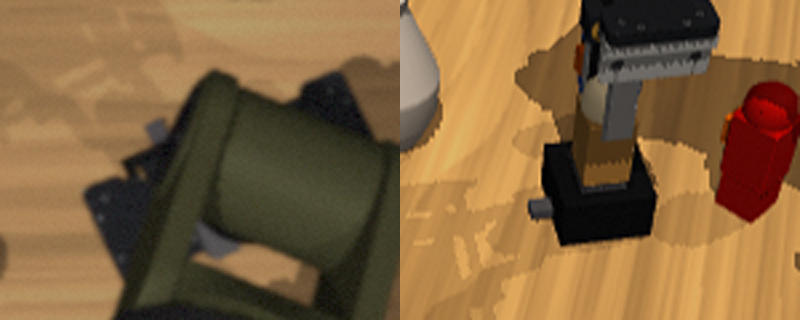

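The side view shows the finger at the lantern's right, with its tip near row 135. That looks higher than I expected, so I'll check it against the depth map.

```bash
python3 - <<'E'
from h import *
c=eyes.camera("side");W=pts(c);I=c["img"]
cv2.imwrite("pics/g2.png",cv2.resize(I[120:220,320:440],(720,600),interpolation=cv2.INTER_NEAREST))
C=np.array([554.4,-208.0]);a=.42;ex=np.array([np.cos(a),np.sin(a)]);ey=np.array([-np.sin(a),np.cos(a)])
for v in range(130,212,4):
    print(v,[ (u,*(np.round([(W[v,u,:2]-C)@ex,(W[v,u,:2]-C)@ey,W[v,u,2]]).tolist()),*I[v,u].tolist()) for u in range(384,412,5)])
E
```

```text
130 [(384, 2.0, 59.0, 234.0, 25, 23, 22), (389, -6.0, 60.0, 234.0, 24, 22, 23), (394, -14.0, 60.0, 233.0, 23, 22, 22), (399, -22.0, 62.0, 233.0, 26, 23, 23), (404, -30.0, 64.0, 234.0, 26, 19, 15), (409, -182.0, -249.0, -1.0, 74, 137, 187)]
134 [(384, 5.0, 69.0, 234.0, 24, 23, 24), (389, -3.0, 71.0, 234.0, 24, 23, 23), (394, -12.0, 70.0, 232.0, 24, 23, 23), (399, -18.0, 75.0, 235.0, 24, 22, 23), (404, -27.0, 72.0, 233.0, 19, 19, 19), (409, -176.0, -232.0, -1.0, 77, 146, 201)]
138 [(384, 7.0, 77.0, 232.0, 23, 22, 22), (389, -1.0, 79.0, 233.0, 23, 21, 22), (394, -8.0, 82.0, 234.0, 24, 22, 22), (399, -16.0, 82.0, 233.0, 26, 26, 26), (404, -23.0, 84.0, 234.0, 26, 25, 24), (409, -31.0, 84.0, 233.0, 24, 21, 21)]
142 [(384, 10.0, 88.0, 233.0, 18, 17, 16), (389, 1.0, 87.0, 231.0, 19, 17, 17), (394, -7.0, 87.0, 231.0, 18, 16, 16), (399, -14.0, 88.0, 231.0, 17, 15, 15), (404, -23.0, 88.0, 229.0, 17, 15, 15), (409, -165.0, -200.0, 0.0, 78, 111, 140)]
146 [(384, 8.0, 87.0, 224.0, 67, 70, 72), (389, 0.0, 87.0, 224.0, 52, 54, 56), (394, -9.0, 85.0, 221.0, 68, 72, 75), (399, -17.0, 86.0, 221.0, 83, 
[... 3332 characters left out ...]
 -33.0, 28.0, 40.0, 13, 11, 9), (389, -60.0, -10.0, -1.0, 73, 137, 188), (394, -70.0, -7.0, -0.0, 82, 147, 201), (399, -82.0, -10.0, -4.0, 79, 143, 198), (404, -90.0, -3.0, 0.0, 75, 136, 186), (409, -95.0, 10.0, 12.0, 0, 0, 93)]
206 [(384, -31.0, 35.0, 36.0, 8, 6, 5), (389, -56.0, 2.0, -1.0, 72, 133, 183), (394, -67.0, 3.0, -1.0, 73, 134, 184), (399, -77.0, 6.0, 0.0, 69, 127, 176), (404, -88.0, 6.0, -2.0, 77, 140, 191), (409, -98.0, 8.0, -2.0, 28, 54, 122)]
210 [(384, -33.0, 34.0, 23.0, 8, 7, 9), (389, -53.0, 14.0, -0.0, 67, 122, 170), (394, -64.0, 14.0, -1.0, 70, 130, 179), (399, -74.0, 16.0, -1.0, 69, 128, 176), (404, -83.0, 20.0, 1.0, 76, 142, 192), (409, -94.0, 20.0, -1.0, 71, 129, 177)]
```

View pics/g2.png

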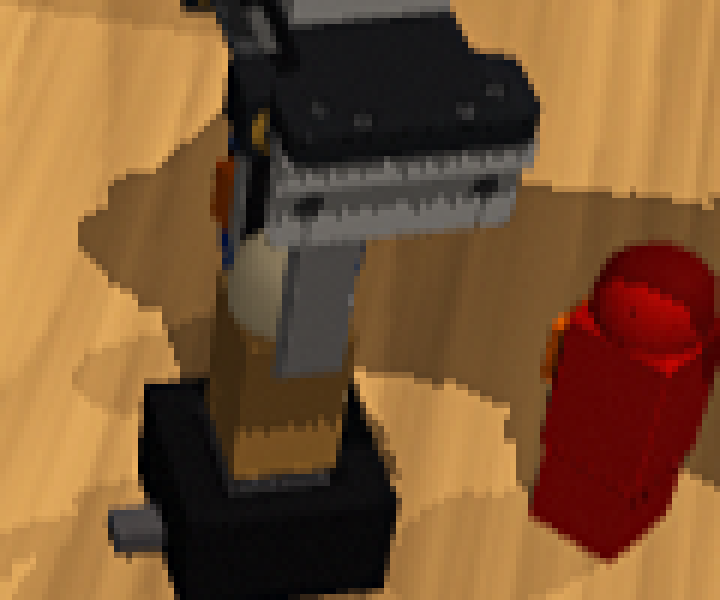

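The close-up shows the finger in front of the grip, with its tip at about (372,182). I'll measure that tip.

```bash
python3 - <<'E'
from h import *
c=eyes.camera("side");W=pts(c)
C=np.array([554.4,-208.0]);a=.42;ex=np.array([np.cos(a),np.sin(a)]);ey=np.array([-np.sin(a),np.cos(a)])
for v in range(160,200,2):
    print(v,[ (u,*(np.round([(W[v,u,:2]-C)@ex,(W[v,u,:2]-C)@ey,W[v,u,2]]).tolist())) for u in (362,369,373,376)])
print(manip.read_state()["eef_pos"],manip.read_state()["finger_gap"])
E
```

```text
160 [(362, 10.0, -8.0, 122.0), (369, 27.0, 78.0, 192.0), (373, 20.0, 79.0, 193.0), (376, 16.0, 80.0, 193.0)]
162 [(362, 12.0, -3.0, 121.0), (369, 11.0, 33.0, 150.0), (373, 4.0, 34.0, 150.0), (376, -2.0, 35.0, 150.0)]
164 [(362, 13.0, 3.0, 122.0), (369, 10.0, 33.0, 146.0), (373, 3.0, 34.0, 146.0), (376, -2.0, 34.0, 145.0)]
166 [(362, 13.0, 5.0, 118.0), (369, 10.0, 35.0, 143.0), (373, 2.0, 33.0, 140.0), (376, -3.0, 35.0, 141.0)]
168 [(362, 14.0, 9.0, 117.0), (369, 10.0, 35.0, 138.0), (373, 2.0, 35.0, 137.0), (376, -4.0, 33.0, 135.0)]
170 [(362, 14.0, 9.0, 112.0), (369, 9.0, 35.0, 133.0), (373, 2.0, 34.0, 131.0), (376, -4.0, 34.0, 130.0)]
172 [(362, 15.0, 13.0, 111.0), (369, 9.0, 34.0, 128.0), (373, 1.0, 35.0, 128.0), (376, -5.0, 33.0, 125.0)]
174 [(362, 14.0, 13.0, 106.0), (369, 8.0, 35.0, 124.0), (373, 1.0, 35.0, 123.0), (376, -5.0, 34.0, 121.0)]
176 [(362, 14.0, 15.0, 103.0), (369, 8.0, 36.0, 120.0), (373, -0.0, 33.0, 116.0), (376, -6.0, 33.0, 115.0)]
178 [(362, 15.0, 19.0, 101.0), (369, 7.0, 33.0, 113.0), (373, -0.0, 35.0, 113.0), (376, -7.0, 33.0, 111.0)]
180 [(362, 15.0, 18.0, 96.
[... 400 characters left out ...]
88 [(362, 13.0, 19.0, 76.0), (369, -1.0, 18.0, 73.0), (373, -9.0, 19.0, 72.0), (376, -15.0, 19.0, 72.0)]
190 [(362, 12.0, 18.0, 70.0), (369, -2.0, 18.0, 67.0), (373, -10.0, 17.0, 66.0), (376, -15.0, 20.0, 67.0)]
192 [(362, 12.0, 18.0, 64.0), (369, -3.0, 18.0, 62.0), (373, -11.0, 17.0, 60.0), (376, -16.0, 19.0, 61.0)]
194 [(362, 11.0, 19.0, 60.0), (369, -3.0, 17.0, 56.0), (373, -12.0, 17.0, 54.0), (376, -16.0, 21.0, 58.0)]
196 [(362, 11.0, 20.0, 55.0), (369, -4.0, 18.0, 51.0), (373, -12.0, 18.0, 50.0), (376, -22.0, 9.0, 40.0)]
198 [(362, 10.0, 18.0, 48.0), (369, -4.0, 19.0, 47.0), (373, -12.0, 18.0, 45.0), (376, -21.0, 13.0, 38.0)]
[ 554.77255998 -208.58185489   59.1424507 ] 47.18842611770582
```

The depth map shows the fingertip at z≈101 while the robot reports 59, about 42 mm too low. The missing button contact at a 47 mm gap fits this, because the pads are around the round light. The camera matches the known dock and lantern heights, so I trust the camera for z. I'll reopen, go down part of the way, and verify before committing.

Call:
arm_command(plan=[[0.5,0,0,0,0],[0.5,0,0,0,0],[0.5,0,0,0,0],[0.5,0,0,0.007,0],[0.5,0,0,0.008,0],[0.5,0,0,0,0]])

```text
clock: 6.8
eef_pos: [554.3, -208.4, 43.1]
eef_rot: [-3.14, 0.001, 0.421]
wrist_force: [-0.0, 1.0, 0.4]
finger_gap: 70.3
finger_force: 0.0
```

```bash
cat > tip.py <<'E'
from h import *
import sys
def tip(cx,cy,a,show=True):
    c=eyes.camera("side");W=pts(c);s=manip.read_state()
    ex=np.array([np.cos(a),np.sin(a)]);ey=np.array([-np.sin(a),np.cos(a)]);D=W[...,:2]-[cx,cy]
    x,y,z=D@ex,D@ey,W[...,2]
    e=s["finger_gap"]/2
    m=(abs(x)<14)&(y>e+6)&(y<e+16)&(z>48)&(z<170)
    p=np.c_[x[m],y[m],z[m]]
    print("n",len(p),"zmin",np.sort(p[:,2])[:6].round(1),"ymed",np.median(p[:,1]).round(1),"xr",np.percentile(p[:,0],[2,50,98]).round(1),"eef",s["eef_pos"].round(1),"gap",s["finger_gap"],"F",s["wrist_force"].round(2))
if __name__=="__main__": tip(554.4,-208.0,.42)
E
python3 tip.py
```

```text
n 276 zmin [83.2 86.  86.1 86.8 87.  87.6] ymed 46.5 xr [-8.3  1.7 10.1] eef [ 554.5 -208.5   43.7] gap 70.44196056105295 F [ 0.69 -0.    0.07]
```

It tracks: the tip is at about 85.5 with 43.7 reported, an offset of about +42 mm. I'll go down the remaining 27 mm.

Call:
arm_command(plan=[[0.5,0,0,0.009,0],[0.5,0,0,0.009,0],[0.5,0,0,0.009,0],[0.5,0,0,0,0],[0.5,0,0,0,0]])

```text
clock: 7.48
eef_pos: [554.9, -208.6, 17.3]
eef_rot: [3.141, -0.0, 0.421]
wrist_force: [-0.1, -0.1, -0.0]
finger_gap: 70.3
finger_force: 0.0
```

```bash
python3 tip.py
```

```text
n 245 zmin [59.7 60.5 60.6 61.9 61.9 62. ] ymed 46.1 xr [-8.   2.1 10.7] eef [ 554.9 -208.7   17.4] gap 70.30171842164067 F [0.07 0.13 0.24]
```

Call:
arm_command(plan=[[0.06,0,0,0,0],[0.06,0,0,0,0],[0.04,0,0,0,0],[0.02,0,0,0,0],[0,0,0,0,0],[0,0,0,0,0]], newtons=6)

```text
clock: 8.28
eef_pos: [555.0, -208.7, 17.4]
eef_rot: [3.141, -0.0, 0.421]
wrist_force: [0.7, -3.2, 2.5]
finger_gap: 47.3
finger_force: 5.5
```

Call:
arm_command(plan=[[-0.04,0,0,0,0],[-0.08,0,0,0,0],[-0.12,0,0,0,0],[-0.2,0,0,0,0],[-0.2,0,0,0,0]], newtons=12)

```text
clock: 8.9
eef_pos: [554.5, -208.4, 16.9]
eef_rot: [-3.141, 0.0, 0.421]
wrist_force: [0.7, -0.4, -1.8]
finger_gap: 41.9
finger_force: 12.1
```

Call:
arm_command(plan=[[-0.3,0,0,0,0],[-0.3,0,0,0,0],[-0.3,0,0,0,0],[-0.3,0,0,0,0]], newtons=20)

```text
clock: 9.4
eef_pos: [554.7, -208.5, 17.0]
eef_rot: [-3.141, 0.0, 0.421]
wrist_force: [-0.2, 1.2, -2.3]
finger_gap: 40.2
finger_force: 20.0
```

The gap is 40.2, so the button is fully in, with almost no side force. I'll hold briefly, then test the lift by small amounts.

Call:
arm_command(plan=[[-0.3,0,0,0,0],[-0.3,0,0,0,0],[-0.3,0,0,0,0],[-0.3,0,0,-0.001,0],[-0.3,0,0,-0.001,0],[-0.3,0,0,-0.001,0],[-0.3,0,0,0,0]], newtons=24)

```text
clock: 10.28
eef_pos: [554.8, -208.6, 20.3]
eef_rot: [3.141, -0.0, 0.421]
wrist_force: [0.5, -0.1, -2.5]
finger_gap: 40.0
finger_force: 24.0
```

Call:
arm_command(plan=[[-0.3,0,0,-0.002,0],[-0.3,0,0,-0.002,0],[-0.3,0,0,-0.003,0],[-0.3,0,0,0,0]])

```text
clock: 10.78
eef_pos: [554.9, -208.7, 27.5]
eef_rot: [3.141, -0.0, 0.421]
wrist_force: [-0.0, -0.2, -3.5]
finger_gap: 40.1
finger_force: 24.0
```

It is free. Now I'll lift clear.

Call:
arm_command(plan=[[-0.3,0,0,-0.005,0],[-0.3,0,0,-0.006,0],[-0.3,0,0,-0.006,0],[-0.3,0,0,-0.007,0],[-0.3,0,0,-0.008,0],[-0.3,0,0,-0.01,0],[-0.3,0,0,-0.012,0],[-0.3,0,0,-0.012,0],[-0.3,0,0,-0.012,0],[-0.3,0,0,-0.012,0],[-0.3,0,0,-0.01,0],[-0.3,0,0,0,0],[-0.3,0,0,0,0]])

```text
clock: 12.4
eef_pos: [554.6, -208.5, 126.7]
eef_rot: [-3.141, 0.0, 0.421]
wrist_force: [0.0, -0.4, -2.8]
finger_gap: 39.5
finger_force: 24.0
```

```bash
cat > q.py <<'E'
from h import *
import sys
# usage: target tcp xy, target yaw -> shifts in current tool axes
tx,ty,yw=map(float,sys.argv[1:4]);s=manip.read_state();Y=s["eef_rot"][2]
d=np.array([tx,ty])-s["eef_pos"][:2]
print("dx %.2f dy %.2f mm (tool) turn %.4f"%(d@[np.cos(Y),np.sin(Y)],d@[np.sin(Y),-np.cos(Y)],-(yw-Y)),s["eef_pos"],Y,s["wrist_force"],s["moment"],s["finger_gap"],s["finger_force"])
E
python3 q.py 585.0 175.6 0.097; python3 - <<'E'
import sys;sys.path.insert(0,'.')
from h import *
I=eyes.camera("side")["img"];cv2.imwrite("pics/lift.png",I[60:300,230:550])
E
```

```text
dx 184.70 dy -338.14 mm (tool) turn 0.3238 [ 554.55495213 -208.49081145  126.69611538] 0.42082867694918824 [ 0.03925725 -0.37285181 -2.76190043] [-0.01601042  0.1381196  -0.01449981] 39.525617579027085 23.99352730019018
```

View pics/lift.png

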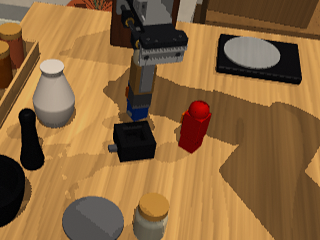

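The picture shows the lantern held above the empty dock, with nothing else disturbed. I'll carry it to the stand.

Call:
arm_command(plan=[[-0.3,0.01,-0.018,0,0],[-0.3,0.0185,-0.0338,0,0],[-0.3,0.0185,-0.0338,0,0],[-0.3,0.0185,-0.0338,0,0],[-0.3,0.0185,-0.0338,0,0],[-0.3,0.0185,-0.0338,0,0],[-0.3,0.0185,-0.0338,0,0],[-0.3,0.0185,-0.0338,0,0],[-0.3,0.0185,-0.0338,0,0],[-0.3,0.0185,-0.0338,0,0],[-0.3,0.0082,-0.016,0,0],[-0.3,0,0,0,0.108],[-0.3,0,0,0,0.108],[-0.3,0,0,0,0.108],[-0.3,0,0,0,0],[-0.3,0,0,0,0]])

```text
clock: 14.45
eef_pos: [585.0, 175.5, 127.1]
eef_rot: [3.142, 0.0, 0.099]
wrist_force: [-0.2, -1.0, -2.1]
finger_gap: 39.8
finger_force: 24.0
```

```bash
python3 q.py 585.05 175.6 0.097; python3 - <<'E'
import sys;sys.path.insert(0,'.')
from h import *
c=eyes.camera("side");I=c["img"];W=pts(c);np.save("c.npy",W);cv2.imwrite("pics/over.png",I[120:440,130:450])
X,Y,Z=W[...,0],W[...,1],W[...,2];h=cv2.cvtColor(I,cv2.COLOR_BGR2HSV)
a=.097;D=W[...,:2]-[585,176.1];x=D@[np.cos(a),np.sin(a)];y=D@[-np.sin(a),np.cos(a)]
for z in(125,130,140,150,160,170,180):
    m=(abs(x)<30)&(abs(y)<30)&(abs(Z-z)<4)
    if m.sum()>5: print(z,m.sum(),"x",np.percentile(x[m],[3,97]).round(1),"y",np.percentile(y[m],[50,97]).round(1))
m=(abs(x)<30)&(abs(y)<30)&(Z>70)
print("zmin",np.sort(Z[m])[:8])
E
```

```text
dx 0.01 dy -0.09 mm (tool) turn 0.0020 [585.04778632 175.51363773 127.0892219 ] 0.09904231353788595 [-0.22501199 -1.00530739 -2.08127287] [-0.04013806  0.12668577  0.0076913 ] 39.81005530651619 23.99519180689822
125 72 x [-16.3  15.8] y [15.9 16.7]
130 43 x [-17.2  14.7] y [16.  17.1]
zmin [120.1696304  120.87234649 121.07250747 121.70536575 122.19592185
 122.23391795 122.39520984 122.5332426 ]
```

View pics/over.png

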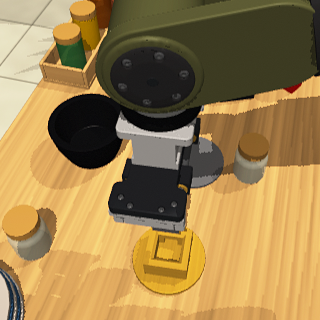

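The picture shows the lantern above the foot's socket, roughly centred, with its underside at about 122. Descending.

Call:
arm_command(plan=[[-0.3,0.0003,-0.0003,0.01,0],[-0.3,0,0,0.015,0],[-0.3,0,0,0.015,0],[-0.3,0,0,0.015,0],[-0.3,0,0,0.01,0],[-0.3,0,0,0.005,0],[-0.3,0,0,0.002,0],[-0.3,0,0,0,0]])

```text
clock: 15.5
eef_pos: [585.6, 175.9, 55.4]
eef_rot: [-3.142, -0.0, 0.097]
wrist_force: [-0.4, -0.0, -3.4]
finger_gap: 39.8
finger_force: 24.0
```

Call:
arm_command(plan=[[-0.3,0,0,0.0015,0],[-0.3,0,0,0.0015,0],[-0.3,0,0,0.0015,0],[-0.3,0,0,0.0015,0],[-0.3,0,0,0.0015,0],[-0.3,0,0,0.0015,0]])

```text
clock: 16.25
eef_pos: [585.5, 175.9, 46.0]
eef_rot: [3.142, 0.0, 0.097]
wrist_force: [0.5, 0.1, -3.3]
finger_gap: 39.9
finger_force: 24.0
```

Call:
arm_command(plan=[[-0.3,0,0,0.0015,0],[-0.3,0,0,0.0015,0],[-0.3,0,0,0.0015,0],[-0.3,0,0,0.0015,0]])

```text
clock: 16.75
eef_pos: [585.5, 175.9, 40.0]
eef_rot: [-3.142, -0.0, 0.097]
wrist_force: [-0.3, -0.1, -4.0]
finger_gap: 39.7
finger_force: 24.0
```

Call:
arm_command(plan=[[-0.3,0,0,0.0015,0],[-0.3,0,0,0.0015,0],[-0.3,0,0,0.0015,0],[-0.3,0,0,0.0015,0]])

```text
clock: 17.25
eef_pos: [585.5, 175.9, 34.0]
eef_rot: [3.142, 0.0, 0.097]
wrist_force: [0.7, -0.1, -2.7]
finger_gap: 40.0
finger_force: 24.0
```

Call:
arm_command(plan=[[-0.3,0,0,0.0015,0],[-0.3,0,0,0.0015,0],[-0.3,0,0,0.0015,0],[-0.3,0,0,0.0015,0],[-0.3,0,0,0.001,0]])

```text
clock: 17.88
eef_pos: [585.5, 175.9, 27.0]
eef_rot: [3.142, 0.0, 0.097]
wrist_force: [0.3, -1.3, -2.1]
finger_gap: 40.0
finger_force: 24.0
```

Call:
arm_command(plan=[[-0.3,0,0,0.0005,0],[-0.3,0,0,0.0005,0],[-0.3,0,0,0.0005,0],[-0.3,0,0,0.0005,0]])

```text
clock: 18.38
eef_pos: [585.5, 175.9, 25.1]
eef_rot: [-3.142, -0.0, 0.097]
wrist_force: [-0.1, 0.6, -3.1]
finger_gap: 39.8
finger_force: 24.0
```

Call:
arm_command(plan=[[-0.3,0,0,0.0005,0],[-0.3,0,0,0.0005,0]])

```text
clock: 18.62
eef_pos: [585.5, 175.9, 24.1]
eef_rot: [-3.142, -0.0, 0.097]
wrist_force: [-0.9, 0.7, -3.2]
finger_gap: 40.0
finger_force: 24.0
```

Call:
arm_command(plan=[[-0.3,0,0,0.0005,0],[-0.3,0,0,0.0005,0]])

```text
clock: 18.88
eef_pos: [585.5, 175.9, 23.1]
eef_rot: [3.142, 0.0, 0.097]
wrist_force: [-0.7, 0.1, -2.1]
finger_gap: 40.0
finger_force: 24.0
```

Call:
arm_command(plan=[[-0.3,0,0,0.0005,0],[-0.3,0,0,0.0005,0]])

```text
clock: 19.12
eef_pos: [585.5, 175.9, 22.1]
eef_rot: [-3.142, 0.0, 0.097]
wrist_force: [0.5, 0.1, -3.1]
finger_gap: 39.8
finger_force: 24.0
```

Call:
arm_command(plan=[[-0.3,0,0,0.0005,0],[-0.3,0,0,0.0005,0]])

```text
clock: 19.38
eef_pos: [585.5, 175.9, 21.1]
eef_rot: [3.142, -0.0, 0.097]
wrist_force: [-0.6, -0.7, -3.3]
finger_gap: 39.9
finger_force: 24.0
```

Call:
arm_command(plan=[[-0.3,0,0,0.0005,0]])

```text
clock: 19.5
eef_pos: [585.5, 175.9, 20.6]
eef_rot: [3.142, 0.0, 0.097]
wrist_force: [0.3, -0.4, -2.8]
finger_gap: 40.2
finger_force: 24.0
```

Call:
arm_command(plan=[[-0.3,0,0,0.0005,0]])

```text
clock: 19.62
eef_pos: [585.5, 175.9, 20.1]
eef_rot: [3.142, 0.0, 0.097]
wrist_force: [0.3, -0.1, -2.6]
finger_gap: 40.0
finger_force: 24.0
```

Call:
arm_command(plan=[[-0.3,0,0,0.0005,0]])

```text
clock: 19.75
eef_pos: [585.5, 175.8, 19.6]
eef_rot: [-3.142, 0.0, 0.097]
wrist_force: [-0.7, 0.3, -3.1]
finger_gap: 39.8
finger_force: 24.0
```

Call:
arm_command(plan=[[-0.3,0,0,0.0005,0]])

```text
clock: 19.88
eef_pos: [585.5, 175.9, 19.1]
eef_rot: [3.142, 0.0, 0.097]
wrist_force: [-0.7, -0.8, -3.2]
finger_gap: 40.2
finger_force: 24.0
```

Call:
arm_command(plan=[[-0.3,0,0,0.0005,0]])

```text
clock: 20.0
eef_pos: [585.5, 175.9, 18.6]
eef_rot: [3.142, 0.0, 0.097]
wrist_force: [0.1, 0.5, -3.1]
finger_gap: 40.3
finger_force: 24.0
```

Call:
arm_command(plan=[[-0.3,0,0,0.0004,0]])

```text
clock: 20.12
eef_pos: [585.5, 175.9, 18.4]
eef_rot: [-3.142, -0.0, 0.097]
wrist_force: [-1.8, -0.6, -0.7]
finger_gap: 40.0
finger_force: 24.0
```

Call:
arm_command(plan=[[-0.3,0,0,0.0004,0]])

```text
clock: 20.25
eef_pos: [585.6, 175.9, 18.3]
eef_rot: [3.142, -0.0, 0.097]
wrist_force: [-1.8, -1.6, 4.3]
finger_gap: 40.1
finger_force: 24.0
```

Call:
arm_command(plan=[[-0.3,0,0,0.0004,0]])

```text
clock: 20.38
eef_pos: [585.8, 175.9, 18.3]
eef_rot: [3.142, -0.001, 0.097]
wrist_force: [-3.3, -1.7, 9.1]
finger_gap: 39.9
finger_force: 24.0
```

Force rose from -3 N to +9 N while z stopped changing, so the floor is felt at a height that agrees with the measured rim. I'll release while it is pressed home.

Call:
arm_command(plan=[[-0.3,0,0,0,0],[0.0,0,0,0,0],[0.1,0,0,0,0],[0.3,0,0,0,0],[0.5,0,0,0,0],[0.5,0,0,0,0]])

```text
clock: 21.12
eef_pos: [585.4, 176.0, 17.3]
eef_rot: [-3.141, 0.0, 0.097]
wrist_force: [0.4, -0.1, 0.5]
finger_gap: 70.3
finger_force: 0.0
```

```bash
python3 q.py 585.05 175.6 0.097
```

```text
dx -0.38 dy 0.39 mm (tool) turn -0.0000 [585.39216745 176.02972316  17.33319205] 0.09695988150826595 [ 0.37036264 -0.06209571  0.52258776] [-0.01512563  0.14158737 -0.00502347] 70.31320660494193 0.0
```

Released. I'll rise clear, then back away toward the robot for a view.

Call:
arm_command(plan=[[0.5,0,0,-0.005,0],[0.5,0,0,-0.01,0],[0.5,0,0,-0.015,0],[0.5,0,0,-0.02,0],[0.5,0,0,-0.02,0],[0.5,0,0,-0.02,0],[0.5,0,0,-0.02,0],[0.5,0,0,-0.02,0],[0.5,-0.03,0,0,0],[0.5,-0.03,0,0,0],[0.5,-0.03,0,0,0],[0.5,-0.03,0,0,0],[0.5,-0.03,0,0,0],[0.5,0,0,0,0],[0.5,0,0,0,0]])

```text
clock: 23.0
eef_pos: [436.9, 161.5, 148.3]
eef_rot: [-3.141, -0.002, 0.097]
wrist_force: [0.3, 0.0, -0.5]
finger_gap: 70.5
finger_force: 0.0
```

```bash
python3 - <<'E'
from h import *
o=[]
for n in("top","side"):
    c=eyes.camera(n);I=c["img"];W=pts(c);a=.097
    D=W[...,:2]-[585,176.1];x=D@[np.cos(a),np.sin(a)];y=D@[-np.sin(a),np.cos(a)];z=W[...,2]
    m=(np.hypot(x,y)<45)&(z>110)&(z<135);print(n,"light",m.sum(),"circ",cv2.minEnclosingCircle(np.stack([x[m],y[m]],-1).astype(np.float32)),"ztop",np.percentile(z[m],[50,95,99.5]))
    h=cv2.cvtColor(I,cv2.COLOR_BGR2HSV);b=(h[...,0]>3)&(h[...,0]<14)&(h[...,1]>190)&(np.hypot(x,y)<50)&(z>60);print("button",b.sum(),np.c_[x[b],y[b],z[b]].mean(0).round(1) if b.sum() else "", np.percentile(y[b],[5,50]) if b.sum() else "")
    u,v=(250,255) if n=="top" else (300,350)
    v=min(v,400);o.append(cv2.resize(I[v-80:v+80,u-100:u+100],(400,320),interpolation=cv2.INTER_CUBIC))
cv2.imwrite("pics/end.png",np.hstack(o))
E
```

```text
top light 327 circ ((-0.5472078323364258, 0.69112628698349), 19.5919246673584) ztop [122.76011681 127.1064313  129.79621088]
button 64 [ -1.1 -23.1  89.2] [-26.76068818 -23.39906651]
side light 660 circ ((-0.1291794627904892, 1.8028862476348877), 19.451345443725586) ztop [121.83402317 125.52292481 126.67986461]
button 0
```

View pics/end.png

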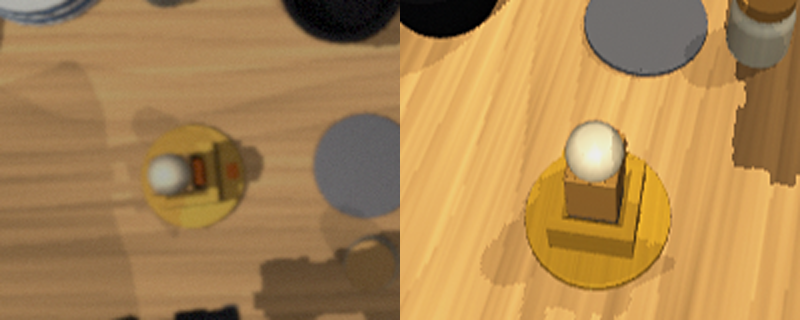

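The picture shows the lantern upright and centred in the foot. The button reaches y≈-27 mm (out is -28, pressed is -21), so it has clipped in. Handing in.

```bash
python3 -c "
from h import *
print(ticket.sign_off())"
```

```text
the job is handed in; nothing more can be done
None
```

I moved the lantern from the dock to the brass lamp foot and handed the job in at about 23 s; the cameras show it upright, centred and clipped in with its button sprung out, though sign-off gave no verdict. The robot's TCP z read about 42 mm too low, so I set heights by camera and touch.

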